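# Load the hand stamp into the UV-C sanitiser and hold its sprung lid

### The arm

A 7-joint arm with a two-finger parallel gripper is mounted at the origin on the work surface. World frame = base frame: x ahead of the robot, y to its left, z up, the work surface at z = 0. Lengths are in mm, angles in rad, forces in N, time in s.
With the tool pointing down it reaches from about 425 to 950 mm from the base axis. Payload 4.7 kg.
Tool frame: the origin (TCP) lies midway between the tips of the shut fingers; the grasp point (between the pads) lies 19 mm behind it; y points along the fingers, z is the direction in which the jaws open and shut, and the axes are right-handed (so a half turn about y gives the same grasp; the last joint's range is limited). The gripper opens to 85 mm and grips with 20 to 120 N. Pads are 22 mm wide; open, the fingers measure 114 mm over their backs; the gripper's body (76 mm by 85 mm) begins 54 mm behind the grasp point. The pads swing forward as they close: fully open they stand 13 mm farther back than shut.
Start: joints at [1.162, 0.469, -0.049, 1.532, 0.024, 1.141, -0.082], TCP at [250.293, -626.899, 231.335] pointing down, gripper open.
Joint ranges: [-2.59, 2.59], [-0.33, 1.99], [-1.39, 1.29], [0.1, 2.45], [-1.04, 4.18], [0.21, 1.99], [-2.66, 2.66]. Speed limits (rad/s): [2.57, 2.57, 3.14, 3.14, 3.14, 3.14, 3.14].

### API

Orientations are given as a unit quaternion [w, x, y, z].
In Python, from bench import monitor, vision, sign_off gives the robot as it stands.
- The arm moves only by the shell command python3 -m pendant 'ROWS'. ROWS is JSON, a list of rows, each a list of 3 entries, a list of its own where there are three numbers: the shift along the world's x, y, z in mm, then the turn about the world's z in degrees, then the opening, from -1 (shut) to 1 (fully open). In form: [[[x, y, z], spin, jaw], ...]. A call has 1 to 5 rows; each row shifts and turns the pose as measured when the row begins; what a row does not reach is not made up. A row lasts 1/12 s, in which the tool goes at most 41.7 mm and 7.16 degrees, less where a joint would pass 70% of its speed; a pose out of reach is approached as far as the arm can. A call with a gripper value outside its range is refused whole. The fingers move at their own pace and stop on an object; the grip force is fixed at half the most. Time passes only in rows, so rows that do not move let the fingers close. It gives the time, the measured TCP pose, the force and the opening at its end, in the units of the state.
- monitor.get_obs(): the state, without advancing time (a new reading comes with each control period).
- vision.capture(name): name is "scene" or "side" or "wrist"; returns (picture, depth): 384x512x3 uint8, red, green, blue; 384x512 float32, mm along the optical axis (not along the pixel's ray), 0 where there is no reading.
- vision.calibration(name): a dict with "fov_y" (degrees; the focal length in pixels is half the picture's height over the tangent of half this angle, whatever the lens; pixels are square), "cx", "cy" (the principal point, pixels), "rvec" (rotation vector, rad) and "tvec" (3), from world to camera coordinates, as OpenCV has them. Camera axes: x right, y down, z forward; pixel columns grow to the right and rows downward; lengths in mm; the calibration is good to about 2 mm. A picture is of the moment at which its call begins: read the wrist's pose just before it. calibration takes no time and is no camera call; for the wrist camera it gives the pose at the moment of the call.
- sign_off(): hands the job in, once; it reports no verdict.
The state is a dict: "time_s": time; "qpos": joint angles; "joint_vel": joint speeds; "tau": joint torques, N m; "tcp_pos": TCP position; "eef_rot": TCP orientation; "wrist_force": force on the tool from outside, world axes, zero at the start; "moment": the same for the moment, N m; "opening": finger opening in mm.
Only numpy, scipy, OpenCV 4.12 (cv2) and the standard library are available. Lean on these libraries where they do the work, as an engineer would, in place of code of your own. Each camera call takes 0.05 s, during which the arm holds its last target. There are 200 camera calls.

### The job

Put the shared hand stamp in the sanitiser box: swing the box's lid up past its balance point and let go so that its spring holds it wide open, then set the stamp down (do not drop it) standing on its foot inside the box. I still have my badge to add, so then bring the lid back and finish while holding it just below its balance point, within about fifteen degrees, where it would fall shut by itself if you let go: do not let go of it and do not shut it. Leave the bottle, stapler and pen pot where they are.

Things in the scene. Friction and masses are not known exactly. Their poses are not given: they have to be found in the camera images.
- sanitiser: UV-C sanitiser: white sheet-steel box, aluminium lining, 170 mm deep (x), 280 mm wide (y), rim 112 mm above the desk, walls and floor 6 mm thick (inside 158 x 268 mm, 106 mm deep). Fixed on the desk; place and yaw change. Origin: centre of its underside; x points from its front (controls, lid handle, robot side) to its hinge side, z up.
- box_floor (a point): centre of the inner floor of the box, 6 mm above the desk; axes as the box.
- lid (a joint): lid angle in rad: 0 shut (level), grows as the front edge rises; stop at 1.75. The spring carries part of its weight: balance point at 1.13 (65 degrees). Below it the lid falls shut by itself; above it the spring swings it, damped, to the stop and keeps it there. At the handle: about 1.1 N lifts it from shut, 1.2 N brings it back from the stop, under 0.5 N within 0.2 rad of balance.
- lid_handle (a point): middle of the round bar of the bow handle on the lid's front edge. Bar 12 mm thick, 120 mm long, along the box's y, 38 mm out from the lid's edge (free gap 32 mm for a finger); in the lid's frame 208 mm from the hinge line and 6 mm above it. Height above the desk 118 mm shut, 303 mm at balance, about 316 mm wide open. The bar turns between the fingers, so the gripper may point down all the way.
- lid_hinge (a point): middle of the hinge line on the rear rim (box frame x = +85, z = 112 mm), axis along the box's y. This point turns with the lid: lid (170 mm deep, 280 mm wide, 12 mm thick, 0.6 kg) and handle extend along its -x. Two lamp tubes under the lid reach 18 mm below the rim when shut.
- stamp: hand stamp standing on its foot, on the desk to the right or left of the box: steel frame, foot 40 mm (x) by 60 mm (y), a top plate at 48 mm height, and above it a round black knob 30 mm in diameter from 56 to 88 mm above the foot, to be grasped at 72 mm. 0.13 to 0.25 kg. Origin: centre of its underside; z up.
- water_bottle: clear drinking-water bottle with cap, 62 mm in diameter, 190 mm tall, on the side of the box where the stamp is not; origin: centre of its underside. To be left alone.
- stapler: black desk stapler, 135 by 36 mm, 42 mm tall, lying left of the box and farther back; origin: centre of its underside. To be left alone.
- pen_pot: dark steel pen pot, 80 mm in diameter, 95 mm tall (pens to about 155 mm), right of the box and farther back; origin: centre of its underside. To be left alone.

How it is judged (in metres and radians):
On the way, in this order (a step that is already met when the one before it is completed fails the run):
1. the lid has been raised past its balance point and let go, and stands wide open on its spring (value of joint lid above 1.6 rad and contact force between lid and the arm below 0.05 N and contact force between lid and the fingers below 0.05 N), for 0.3 s.
2. the stamp stands on the floor of the box, let go, with the lid still standing open (value of joint lid above 1.4 rad and z of stamp in the frame of box_floor between -0.004 and 0.006 m and x of stamp in the frame of box_floor between -0.079 and 0.079 m and y of stamp in the frame of box_floor between -0.134 and 0.134 m and angle between stamp's own z axis and vertical below 0.15 rad and contact force between stamp and the fingers below 0.05 N), for 0.2 s.
At the end, for the whole second after the job is handed in: The gripper's fingers still hold the lid, at rest between 0.85 and 1.11 rad (1 to 16 degrees below the balance point at 1.13), nothing else carrying it; the stamp stands upright (within 0.15 rad) and still on the floor of the box, untouched (value of joint lid between 0.85 and 1.11 rad and velocity of joint lid between -0.08 and 0.08 rad/s and contact force between lid and the fingers above 0.1 N and contact force between lid and stamp below 0.05 N and contact force between lid and water_bottle below 0.05 N and contact force between lid and stapler below 0.05 N and contact force between lid and pen_pot below 0.05 N and z of stamp in the frame of box_floor between -0.004 and 0.006 m and x of stamp in the frame of box_floor between -0.079 and 0.079 m and y of stamp in the frame of box_floor between -0.134 and 0.134 m and angle between stamp's own z axis and vertical below 0.15 rad and linear speed of stamp below 0.03 m/s and contact force between stamp and the arm below 0.05 N and contact force between stamp and the fingers below 0.05 N); the arm keeps its last pose, push and grip.
It fails at once if the stamp is dropped (falls freely more than about 30 mm) (linear speed of stamp above 0.75 m/s and contact force between stamp and the fingers below 0.05 N).
It fails at once if the bottle is pushed more than 30 mm or tipped (distance of water_bottle from where it was at the start of the episode above 0.03 m or angle between water_bottle's own z axis and vertical above 0.3 rad).
It fails at once if the stapler is pushed more than 30 mm (distance of stapler from where it was at the start of the episode above 0.03 m).
It fails at once if the pen pot is pushed more than 30 mm or tipped (distance of pen_pot from where it was at the start of the episode above 0.03 m or angle between pen_pot's own z axis and vertical above 0.3 rad).
It also fails if it takes over 67 s, if anything falls off the work surface, if the arm or the gripper's body presses on something with over 40 N, if the wrist force passes 120 N, or if a joint passes its speed limit or range.

## Working session

There is one attempt and no reset: what is moved stays moved. The work goes in short steps, Python scripts to look and compute and a shell command to move; the robot and the scene stay as the last step left them, time stands still between calls to the robot, and variables do not carry over. Pictures are saved under pics/ and viewed, about 8 in all and at most 12, crops included, and the job is handed in when it is done.

```bash
mkdir -p pics; ls
cat > h.py <<'E'
import numpy as np,cv2
from bench import monitor,vision
def cal(n):
    c=vision.calibration(n); R=cv2.Rodrigues(np.array(c['rvec'],float))[0]; t=np.array(c['tvec'],float).ravel()
    f=192/np.tan(np.radians(c['fov_y'])/2); return f,c['cx'],c['cy'],R,t
def cloud(n,d,C=None):
    f,cx,cy,R,t=C or cal(n); v,u=np.mgrid[:384,:512]
    P=np.stack([(u-cx)/f*d,(v-cy)/f*d,d],-1).astype(float); return (P-t)@R
def ray(C,u,v,z):
    f,cx,cy,R,t=C; o=-R.T@t; w=R.T@np.array([(u-cx)/f,(v-cy)/f,1]); return o+w*(z-o[2])/w[2]
E
python3 - <<'E'
from h import *
o=monitor.get_obs()
for k in('time_s','tcp_pos','eef_rot','opening','wrist_force'):print(k,o[k])
ims=[]
for n in('scene','side'):
    c=vision.calibration(n);print(n,c)
    C=cal(n);p,d=vision.capture(n);np.savez('%s0.npz'%n,p=p,d=d);print(-C[3].T@C[4])
    cv2.imwrite('pics/%s0.png'%n,p[...,::-1])
E
```

```text
pics
time_s 0.0
tcp_pos [ 250.00603609 -626.35591855  230.2823946 ]
eef_rot [ 0.13330291 -0.13362585  0.69506318 -0.69373023]
opening 85.49561841968088
wrist_force [ 0.56277984  0.30699774 -0.18721846]
scene {'fov_y': 53.690525224826644, 'cx': 256.13705867269516, 'cy': 190.9283086501738, 'rvec': array([ 2.34110452,  0.8386393 , -0.27792878]), 'tvec': array([-422.69806516, -208.84529038, 1536.69120529])}
[1027.04612695 -613.10359841 1073.7737661 ]
side {'fov_y': 48.20523974267715, 'cx': 258.2473258000807, 'cy': 192.18443699745745, 'rvec': array([ 0.04549172,  2.88986607, -1.2090604 ]), 'tvec': array([ 571.48506645,   56.1874071 , 1311.40636625])}
[595.0869619  876.83857863 962.58219292]
```

View pics/scene0.png

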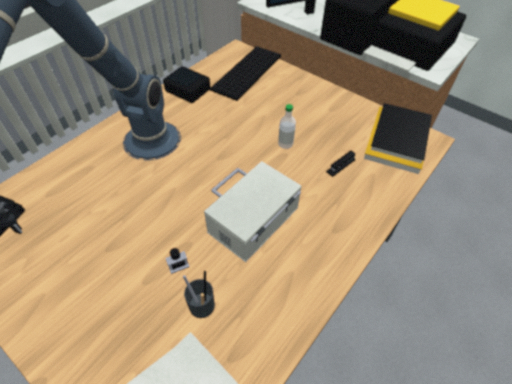

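View pics/side0.png

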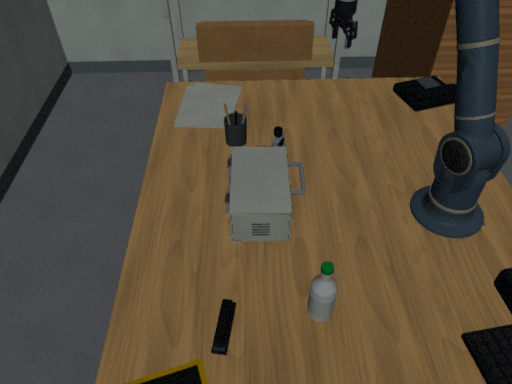

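The scene view shows the lid centred at about (255,200), its handle at (229,182), the stamp at (177,260), pen pot (200,298), bottle (287,130) and stapler (342,163). The side view agrees: the stamp is on the right (−y) of the box, near (278,136).

Run:
```python
from h import *
def rect(X):
    r=cv2.minAreaRect(X[:,:2].astype(np.float32)); return np.round(r[0],1),np.round(r[1],1),round(r[2],2)
for n,box,st,bt,pp,sp in(('scene',(200,160,305,260),(163,245,192,275),(275,100,300,150),(180,270,218,320),(325,148,360,178)),('side',(222,140,310,245),(268,122,290,150),(305,258,340,325),(220,110,250,148),(208,295,240,356))):
    z=np.load(n+'0.npz');p=z['p'];d=z['d'];C=cal(n);P=cloud(n,d,C)
    def sub(b): return P[b[1]:b[3],b[0]:b[2]].reshape(-1,3),p[b[1]:b[3],b[0]:b[2]].reshape(-1,3).astype(int)
    X,c=sub(box);m=(X[:,2]>100)&(X[:,2]<140);X=X[m]
    print(n,'top z',np.median(X[:,2]))
    # mask of top points in world grid (2mm) -> open to remove handle
    g=np.zeros((400,400),np.uint8);ij=np.round((X[:,:2]-[400,-400])/2).astype(int);ok=((ij>=0)&(ij<400)).all(1);g[ij[ok,0],ij[ok,1]]=255
    g=cv2.morphologyEx(g,cv2.MORPH_CLOSE,np.ones((5,5)));o=cv2.morphologyEx(g,cv2.MORPH_OPEN,np.ones((25,25)))
    L=np.argwhere(o)*2.+[400,-400];print(' lid',rect(L))
    h=cv2.bitwise_and(g,255-cv2.dilate(o,np.ones((7,7))));H=np.argwhere(h)*2.+[400,-400];print(' handle',rect(H),len(H))
    X,c=sub(st);b=c.max(1)<70
    k=b&(X[:,2]>55)&(X[:,2]<100);print(' knob',np.median(X[k],0),X[k].min(0),X[k].max(0),k.sum())
    k=(X[:,2]>5)&(X[:,2]<100);print(' stamp all',rect(X[k]),X[k].max(0))
    for nm,b in(('bottle',bt),('pot',pp),('stapler',sp)):
        X,c=sub(b);k=(X[:,2]>12)&(X[:,2]<200);print(' ',nm,rect(X[k]),X[k,2].max())
```

```text
scene top z 125.0075663785162
 lid (array([572.4, -42.1]), array([279.4, 175.4]), 88.96)
 handle (array([459., -40.]), array([132.,  38.]), 90.0) 472
 knob [ 501.25501206 -327.70624791   87.28494527] [ 488.28117803 -337.46384555   65.7494707 ] [ 509.45723481 -315.2817399    92.95693426] 70
 stamp all (array([ 482.8, -315.5]), array([97.2, 91.1]), 35.88) [ 540.08088692 -269.95946405   92.95693426]
  bottle (array([437.8, 318.2]), array([62.5, 45.2]), 36.87) 195.01644311096726
  pot (array([ 643.1, -369.7]), array([77.7, 78.7]), 58.69) 159.01712342094427
  stapler (array([667.2, 362.6]), array([130.7,  34.2]), 80.23) 49.48404489078075
side top z 122.62499413582545
 lid (array([570.8, -37.6]), array([278.8, 175.4]), 88.82)
 handle (array([510.6, -17. ]), array([290.9, 160.8]), 49.74) 511
 knob [ 494.48524353 -313.02187758   78.54961104] [ 479.84732492 -334.24783823   55.74856077] [ 507.8443047  -305.72170673   90.25840952] 84
 stamp all (array([ 492.5, -319.6]), array([61.3, 31. ]), 61.13) [ 515.01644198 -288.85050701   90.25840952]
  bottle (array([432.1, 335.9]), array([51. , 61.9]), 71.82) 193.58748164507463
  pot (array([ 638.6, -291. ]), array([ 77.9, 241.2]), 2.29) 151.7850619075781
  stapler (array([664.3, 371.7]), array([122.8,  30.8]), 81.21) 46.034609897406064
```

```bash
python3 -m pendant '[[[13,39,0],5,1],[[13,39,0],5,1],[[13,39,0],5,1],[[13,39,0],5,1],[[13,39,0],5,1]]'
python3 -m pendant '[[[13,39,0],5,1],[[13,39,0],5,1],[[13,39,0],5,1],[[13,39,0],5,1],[[13,39,0],5,1]]'
python3 -m pendant '[[[13,39,0],5,-0.25],[[13,39,0],5,-0.25],[[13,39,0],5,-0.25],[[13,39,0],0,-0.25],[[0,0,0],0,-0.25]]'
python3 - <<'E'
from h import *
from scipy.spatial.transform import Rotation as Ro
o=monitor.get_obs();q=o['eef_rot'];M=Ro.from_quat([*q[1:],q[0]]).as_matrix();print(o['tcp_pos'],o['opening'],M.round(3),np.degrees(np.arctan2(M[1,2],M[0,2])))
C=cal('wrist');p,d=vision.capture('wrist');np.savez('w1.npz',p=p,d=d)
cv2.imwrite('pics/w1.png',p[...,::-1])
P=cloud('wrist',d,C);z=P[...,2]
m=(z>105)&(z<135)&(d>0);X=P[m]
print(len(X),X.min(0),X.max(0))
f=X[(X[:,0]<470)&(abs(X[:,1]+38)<45)];print('bar pts',len(f),np.percentile(f,[2,50,98],axis=0).round(1))
E
```

```text
time_s: 0.52
tcp_pos: [307.9, -433.3, 225.5]
eef_rot: [0.279, -0.284, 0.649, -0.648]
wrist_force: [0.8, 0.0, 0.6]
opening: 85.2
time_s: 0.93
tcp_pos: [370.2, -234.6, 224.2]
eef_rot: [0.418, -0.424, 0.569, -0.568]
wrist_force: [1.3, 0.2, -0.0]
opening: 85.4
time_s: 1.35
tcp_pos: [421.8, -67.8, 224.6]
eef_rot: [-0.496, 0.501, -0.501, 0.502]
wrist_force: [-0.0, -0.2, 0.2]
opening: 32.3
[421.77761596 -67.81297125 224.61232675] 32.31800762462225 [[-0.006 -0.005  1.   ]
 [-1.    -0.006 -0.006]
 [ 0.006 -1.    -0.005]] -0.36128556197662326
57403 [ 436.20636865 -180.15452793  105.02764599] [660.37306854  85.31383075 126.99411084]
bar pts 1474 [[436.8 -81.  119.1]
 [442.2 -34.6 123.1]
 [448.3   5.3 125. ]]
```

View pics/w1.png

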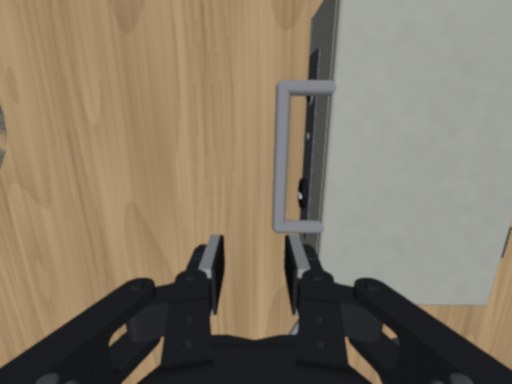

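Run:
```python
from h import *
z=np.load('w1.npz');C=cal('wrist');P=cloud('wrist',z['d'],C)
m=(P[...,2]>112)&(P[...,2]<135);Y=P[...,1];X=P[...,0]
for y in(-85,-70,-55,-40,-25,-10,5):
    s=m&(abs(Y-y)<4);b=s&(X<458);e=s&(X>465)
    print(y,np.percentile(X[b],[1,99]).round(1),P[...,2][b].max().round(1),np.percentile(X[e],[.5,99.5]).round(1))
b=m&(X<452);print(Y[b].min(),Y[b].max())
```

```text
-85 [435.  445.7] 125.4 [478.7 644.3]
-70 [434.9 446.3] 124.9 [479.  640.7]
-55 [435.6 446.9] 124.9 [479.3 636.9]
-40 [435.5 447.4] 124.6 [479.6 633. ]
-25 [436.1 447. ] 124.9 [479.8 629.9]
-10 [436.1 447.5] 125.0 [480.  625.7]
5 [436.6 448.1] 125.3 [480.4 622.6]
-106.71828721069915 23.258185368361833
```

The wrist view shows the handle bar at (282,157) with the fingers off to its lower right. The bar's centre is at about (442,−42,118).

```bash
python3 -m pendant '[[[20,26,0],-0.7,-0.25],[[0,0,0],0,-0.25],[[0,0,0],0,-0.25]]'
python3 - <<'E'
from h import *
o=monitor.get_obs();print(o['tcp_pos'],o['opening'])
C=cal('wrist');p,d=vision.capture('wrist');P=cloud('wrist',d,C);X,Y,Z=P[...,0],P[...,1],P[...,2]
for y in(-70,-20,-5,10):
    s=(Z>112)&(Z<135)&(abs(Y-y)<4)&(X<458); print(y,s.sum(),np.percentile(X[s],[1,99]).round(1) if s.any() else 0)
E
```

```text
time_s: 1.65
tcp_pos: [440.1, -46.7, 223.4]
eef_rot: [-0.489, 0.498, -0.506, 0.506]
wrist_force: [0.2, -1.2, -0.7]
opening: 31.9
[440.1011543  -46.74401648 223.36809468] 31.942594517281446
-70 108 [436.6 447.5]
-20 130 [437.  448.1]
-5 145 [437.4 449.3]
10 151 [437.8 449.4]
```

```bash
python3 -m pendant '[[[2,3,-30],0,-0.25],[[0,0,-30],0,-0.25],[[0,0,-30],0,-0.25],[[0,0,-15],0,-0.25],[[0,0,0],0,-0.25]]'
python3 -m pendant '[[[0,0,-10],0,-0.25],[[0,0,0],0,-0.25]]'
```

```text
time_s: 2.12
tcp_pos: [442.6, -50.3, 116.3]
eef_rot: [-0.487, 0.494, -0.506, 0.511]
wrist_force: [-0.3, -0.0, 1.2]
opening: 32.2
time_s: 2.28
tcp_pos: [441.8, -52.4, 105.6]
eef_rot: [-0.486, 0.494, -0.508, 0.512]
wrist_force: [-0.5, 0.4, 0.1]
opening: 32.1
```

```bash
python3 -m pendant '[[[0,8,-6],2,-0.25],[[0,0,0],0,-0.25]]'
python3 -m pendant '[[[0,0,0],0,-1],[[0,0,0],0,-1],[[0,0,0],0,-1],[[0,0,0],0,-1],[[0,0,0],0,-1]]'
```

```text
time_s: 2.45
tcp_pos: [442.9, -45.0, 100.4]
eef_rot: [-0.495, 0.502, -0.498, 0.504]
wrist_force: [-0.0, -0.1, 0.2]
opening: 32.2
time_s: 2.87
tcp_pos: [444.2, -44.6, 102.4]
eef_rot: [-0.496, 0.502, -0.497, 0.506]
wrist_force: [0.2, 0.5, -2.7]
opening: 10.1
```

```bash
python3 -m pendant '[[[2,0,14],0,-1],[[2,0,20],0,-1],[[4,0,20],0,-1],[[5,0,20],0,-1],[[6,0,18],0,-1]]'
python3 -m pendant '[[[0,0,0],0,-1]]'
```

```text
time_s: 3.28
tcp_pos: [468.3, -44.9, 195.7]
eef_rot: [-0.5, 0.498, -0.495, 0.507]
wrist_force: [14.1, -1.7, -11.4]
opening: 9.6
time_s: 3.37
tcp_pos: [470.0, -45.0, 198.8]
eef_rot: [-0.5, 0.497, -0.494, 0.509]
wrist_force: [-5.2, 1.4, 2.0]
opening: 9.8
```

```bash
python3 -m pendant '[[[13,0,19],0,-1],[[15,0,18],0,-1],[[16,-1,16],0,-1],[[18,0,14],0,-1],[[18,-1,11],0,-1]]'
python3 -m pendant '[[[0,0,0],0,-1]]'
```

```text
time_s: 3.78
tcp_pos: [533.3, -46.1, 271.7]
eef_rot: [-0.489, 0.508, -0.504, 0.499]
wrist_force: [-12.6, 3.5, 13.3]
opening: 9.7
time_s: 3.87
tcp_pos: [534.8, -46.1, 273.1]
eef_rot: [-0.489, 0.508, -0.504, 0.499]
wrist_force: [2.3, -0.4, -5.3]
opening: 9.4
```

```bash
python3 -m pendant '[[[20,0,12],0,-1],[[24,0,9],0,-1],[[24,-1,6],0,-1],[[24,0,4],0,-1],[[22,-1,1],0,-1]]'
python3 -m pendant '[[[0,0,0],0,-1]]'
```

```text
time_s: 4.28
tcp_pos: [639.1, -47.9, 307.8]
eef_rot: [-0.48, 0.515, -0.508, 0.495]
wrist_force: [-1.8, 2.8, 6.2]
opening: 9.5
time_s: 4.37
tcp_pos: [642.5, -48.1, 307.5]
eef_rot: [-0.481, 0.514, -0.508, 0.496]
wrist_force: [1.2, -1.8, -1.2]
opening: 9.5
```

```bash
python3 -m pendant '[[[20,0,0],0,-1],[[12,0,-1],0,-1],[[0,0,0],0,-1]]'
python3 -m pendant '[[[0,0,0],0,0.2],[[0,0,0],0,0.2],[[0,0,0],0,0.2],[[0,0,0],0,0.2],[[0,0,0],0,0.2]]'
python3 -m pendant '[[[0,0,20],0,0.2],[[0,0,35],0,0.2],[[0,0,35],0,0.2],[[0,0,10],0,0.2],[[0,0,0],0,0.2]]'
python3 - <<'E'
from h import *
for n in('scene','side'):
    p,d=vision.capture(n);np.savez(n+'1.npz',p=p,d=d)
    if n=='side': cv2.imwrite('pics/side1.png',p[...,::-1])
E
```

```text
time_s: 4.62
tcp_pos: [675.2, -48.5, 305.7]
eef_rot: [-0.48, 0.515, -0.508, 0.496]
wrist_force: [0.9, -0.3, 5.8]
opening: 9.6
time_s: 5.03
tcp_pos: [674.4, -48.3, 301.8]
eef_rot: [-0.48, 0.516, -0.508, 0.495]
wrist_force: [2.3, 0.4, 0.4]
opening: 51.2
time_s: 5.45
tcp_pos: [669.5, -48.8, 401.7]
eef_rot: [-0.477, 0.52, -0.51, 0.492]
wrist_force: [-0.2, -0.5, -0.5]
opening: 51.2
```

View pics/side1.png

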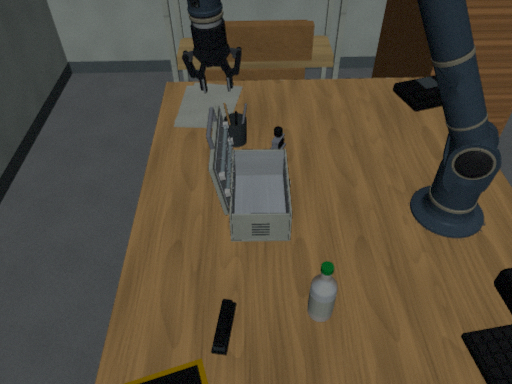

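The side view shows the lid standing open at (218,160), with the gripper clear above it and the stamp at (278,136). Next I go to the stamp.

```bash
python3 -m pendant '[[[-19,-33,0],0,0.2],[[-19,-33,0],0,0.2],[[-19,-33,0],0,0.2],[[-19,-33,0],0,0.2],[[-19,-33,0],0,0.2]]'
python3 -m pendant '[[[-19,-33,0],0,0.2],[[-19,-33,0],0,0.2],[[-19,-33,0],0,0.2],[[-19,-33,0],0,0.2],[[-3,0,-30],0,0.2]]'
python3 -m pendant '[[[0,0,-35],0,0.2],[[0,0,-35],0,0.2],[[0,0,-35],0,0.2],[[0,0,-25],0,0.2],[[0,0,0],0,0.2]]'
python3 - <<'E'
from h import *
C=cal('wrist');p,d=vision.capture('wrist');np.savez('w2.npz',p=p,d=d)
cv2.imwrite('pics/w2.png',p[...,::-1]);P=cloud('wrist',d,C)
m=(P[...,2]>80)&(P[...,2]<95)&(d>0);print(m.sum(),np.percentile(P[m],[2,50,98],axis=0))
E
```

```text
time_s: 5.97
tcp_pos: [568.6, -206.0, 387.0]
eef_rot: [-0.481, 0.528, -0.511, 0.478]
wrist_force: [0.9, -1.4, 0.6]
opening: 51.5
time_s: 6.38
tcp_pos: [476.5, -352.9, 350.2]
eef_rot: [-0.474, 0.528, -0.517, 0.479]
wrist_force: [0.6, -2.3, 0.4]
opening: 51.4
time_s: 6.8
tcp_pos: [462.2, -354.5, 201.5]
eef_rot: [0.468, -0.527, 0.527, -0.474]
wrist_force: [-1.2, 0.5, -1.4]
opening: 50.9
2770 [[ 481.3767503  -405.12415434   80.44695666]
 [ 608.62924816 -343.1922129    87.88956655]
 [ 670.07904528 -310.341781     94.81566239]]
```

View pics/w2.png

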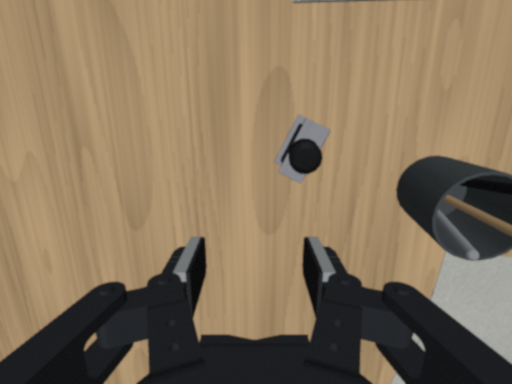

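The wrist view shows the stamp with its black knob at (305,156) and the pen pot at right, (455,205), clear of the fingers.

Run:
```python
from h import *
from scipy.spatial.transform import Rotation as Ro
z=np.load('w2.npz');p=z['p'];C=cal('wrist');P=cloud('wrist',z['d'],C)
b=np.zeros((384,512),bool);b[130:185,280:335]=1
m=b&(p.max(2)<60)&(P[...,2]>84)&(P[...,2]<97);r=cv2.minEnclosingCircle(np.float32(P[m][:,:2]))
print(m.sum(),r,np.median(P[m],0))
o=monitor.get_obs();q=o['eef_rot'];M=Ro.from_quat([*q[1:],q[0]]).as_matrix();print(o['tcp_pos'],M.round(3))
print(np.array([*r[0],72])+ (19)*M[:,1]-o['tcp_pos'])
```

```text
831 ((493.88873291015625, -322.7210388183594), 14.484813690185547) [ 493.60471259 -321.7171895    89.81204351]
[ 463.03780087 -355.05328228  203.53200187] [[-0.006 -0.11   0.994]
 [-1.    -0.007 -0.007]
 [ 0.007 -0.994 -0.11 ]]
[  28.75409688   32.20312815 -150.41550291]
```

```bash
python3 -m pendant '[[[28,31,0],0,0.2],[[6,0,-35],0,0.2],[[2,1,-35],0,0.2]]'
python3 - <<'E'
from h import *
C=cal('wrist');o=monitor.get_obs();p,d=vision.capture('wrist');P=cloud('wrist',d,C)
m=(p.max(2)<60)&(P[...,2]>84)&(P[...,2]<97)&(np.hypot(P[...,0]-494,P[...,1]+322)<20);print(m.sum(),cv2.minEnclosingCircle(np.float32(P[m][:,:2])))
print(o['tcp_pos'],o['opening'])
E
```

```text
time_s: 7.1
tcp_pos: [503.9, -326.9, 141.1]
eef_rot: [-0.468, 0.524, -0.523, 0.483]
wrist_force: [-1.6, -1.2, -1.4]
opening: 50.7
1121 ((493.21588134765625, -322.1471862792969), 14.474550247192383)
[ 503.9189727  -326.93210216  141.06131593] 50.733279593516336
```

```bash
python3 -m pendant '[[[-11,4,0],0,0.2],[[0,0,0],0,0.2]]'
python3 -m pendant '[[[0,1,-30],0,0.2],[[0,0,-30],0,0.2],[[0,0,0],0,0.2]]'
```

```text
time_s: 7.32
tcp_pos: [490.9, -317.1, 134.5]
eef_rot: [0.469, -0.526, 0.526, -0.476]
wrist_force: [-1.0, -0.2, -0.1]
opening: 51.4
time_s: 7.57
tcp_pos: [495.4, -319.1, 80.7]
eef_rot: [-0.47, 0.525, -0.522, 0.481]
wrist_force: [-1.0, 0.0, -0.8]
opening: 51.2
```

```bash
python3 -m pendant '[[[-3,-3,-25],0,0.2],[[0,0,0],0,0.2]]'
python3 -m pendant '[[[0,0,0],0,-1],[[0,0,0],0,-1],[[0,0,0],0,-1],[[0,0,0],0,-1],[[0,0,0],0,-1]]'
```

```text
time_s: 7.73
tcp_pos: [494.9, -323.9, 59.5]
eef_rot: [-0.47, 0.524, -0.521, 0.483]
wrist_force: [-2.0, 0.3, -1.2]
opening: 51.3
time_s: 8.15
tcp_pos: [500.2, -326.6, 69.3]
eef_rot: [-0.471, 0.523, -0.517, 0.488]
wrist_force: [-0.2, -0.7, -1.9]
opening: 28.1
```

Run:
```python
from h import *
o=monitor.get_obs();print(o['tcp_pos'],o['opening'])
a=[]
for n in('wrist','side','scene'):
    p,d=vision.capture(n);np.savez(n+'3.npz',p=p,d=d)
    b={'wrist':(150,190,390,384),'side':(230,70,330,160),'scene':(130,210,230,300)}[n]
    a.append(cv2.resize(p[b[1]:b[3],b[0]:b[2],::-1],(260,260)))
cv2.imwrite('pics/g3.png',np.hstack(a))
```

```text
[ 500.22098882 -326.6181203    69.27733696] 28.14346650509312
```

View pics/g3.png

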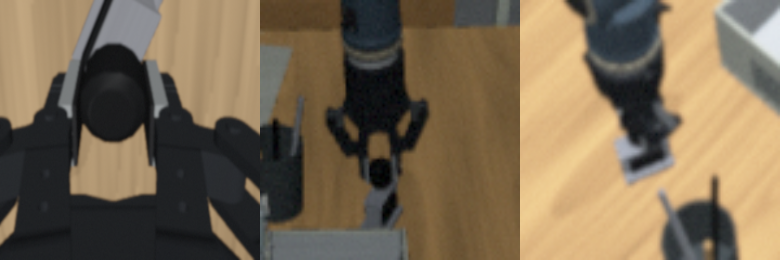

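```bash
python3 -m pendant '[[[0,0,25],0,-1],[[0,0,40],0,-1],[[0,0,40],0,-1],[[0,0,40],0,-1],[[0,0,0],0,-1]]'
python3 -m pendant '[[[4,30,0],0,-1],[[5,40,0],0,-1],[[5,40,0],0,-1],[[5,40,0],0,-1],[[5,40,0],0,-1]]'
python3 - <<'E'
from h import *
from scipy.spatial.transform import Rotation as Ro
o=monitor.get_obs();q=o['eef_rot'];M=Ro.from_quat([*q[1:],q[0]]).as_matrix();print(o['tcp_pos'],M.round(3),o['opening'])
a=[]
for n in('side','scene'):
    p,d=vision.capture(n);np.savez(n+'4.npz',p=p,d=d)
    b={'side':(200,60,320,180),'scene':(150,140,270,260)}[n]
    a.append(cv2.resize(p[b[1]:b[3],b[0]:b[2],::-1],(400,400)))
cv2.imwrite('pics/g4.png',np.hstack(a))
E
```

```text
time_s: 8.72
tcp_pos: [495.6, -323.6, 215.3]
eef_rot: [-0.47, 0.524, -0.521, 0.483]
wrist_force: [1.0, 0.6, -0.6]
opening: 27.8
time_s: 9.13
tcp_pos: [517.4, -141.6, 217.9]
eef_rot: [0.463, -0.519, 0.523, -0.493]
wrist_force: [1.0, -0.6, -1.8]
opening: 28.3
[ 517.4393593  -141.5748984   217.93955558] [[-0.033 -0.087  0.996]
 [-0.999 -0.024 -0.035]
 [ 0.027 -0.996 -0.086]] 28.280518112413393
```

View pics/g4.png

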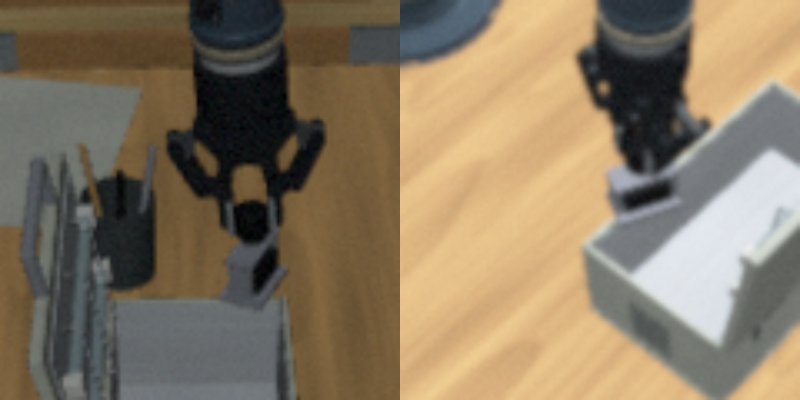

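Run:
```python
from h import *
o=monitor.get_obs();T=o['tcp_pos']
for n in('side','scene'):
    z=np.load(n+'4.npz');P=cloud(n,z['d'])
    D=P-T;m=(np.hypot(D[...,0],D[...,1])<60)&(P[...,2]>128)&(P[...,2]<T[2]+10)
    Q=P[m];c=z['p'][m].astype(int);print(n,len(Q),np.percentile(Q,[1,5,50,99],axis=0).round(0).tolist())
    g=(c.mean(1)>80)&(Q[:,2]<T[2]-20);print(g.sum())
    for lo in range(int(T[2])-95,int(T[2])+10,10):
        s=(Q[:,2]>=lo)&(Q[:,2]<lo+10)
        if s.any():print(lo-int(T[2]),s.sum(),Q[s].min(0).round(0),Q[s].max(0).round(0),c[s].mean().round())
```

```text
side 357 [[489.0, -156.0, 153.0], [493.0, -151.0, 158.0], [516.0, -124.0, 186.0], [543.0, -105.0, 227.0]]
58
-75 2 [ 530. -118.  152.] [ 533. -117.  153.] 90.0
-65 62 [ 485. -157.  153.] [ 545. -103.  163.] 81.0
-55 52 [ 486. -155.  163.] [ 539. -103.  173.] 69.0
-45 40 [ 492. -163.  173.] [ 536. -106.  183.] 42.0
-35 51 [ 492. -162.  183.] [ 536. -107.  193.] 36.0
-25 74 [ 493. -156.  193.] [ 539. -107.  203.] 77.0
-15 24 [ 493. -156.  203.] [ 537. -107.  213.] 75.0
-5 25 [ 501. -135.  215.] [ 536. -123.  223.] 27.0
5 27 [ 499. -136.  223.] [ 545. -121.  228.] 27.0
scene 323 [[494.0, -159.0, 157.0], [501.0, -156.0, 161.0], [526.0, -139.0, 188.0], [545.0, -106.0, 227.0]]
128
-65 40 [ 494. -161.  155.] [ 547. -107.  163.] 135.0
-55 61 [ 485. -159.  163.] [ 548. -106.  173.] 122.0
-45 41 [ 498. -158.  173.] [ 540. -106.  183.] 53.0
-35 64 [ 499. -157.  183.] [ 540. -106.  193.] 61.0
-25 26 [ 496. -158.  194.] [ 542. -107.  203.] 141.0
-15 69 [ 495. -159.  203.] [ 542. -103.  208.] 157.0
-5 7 [ 515. -143.  219.] [ 539. -134.  223.] 73.0
5 15 [ 502. -142.  223.] [ 546. -132.  228.] 69.0
```

```bash
python3 -m pendant '[[[10,36,0],0,-1],[[10,36,0],0,-1],[[8,15,0],0,-1],[[0,0,0],0,-1]]'
python3 -m pendant '[[[0,0,-30],0,-1],[[0,0,-30],0,-1],[[0,0,-25],0,-1],[[0,0,0],0,-1]]'
```

```text
time_s: 9.57
tcp_pos: [544.8, -47.8, 217.9]
eef_rot: [-0.468, 0.522, -0.52, 0.488]
wrist_force: [1.1, 0.6, -1.4]
opening: 28.4
time_s: 9.9
tcp_pos: [545.7, -48.2, 131.6]
eef_rot: [-0.469, 0.522, -0.517, 0.489]
wrist_force: [-1.1, -0.3, -1.4]
opening: 27.8
```

```bash
python3 -m pendant '[[[0,0,-25],0,-1],[[0,0,-15],0,-1],[[0,0,0],0,-1]]'
python3 -m pendant '[[[0,0,-6],0,-1],[[0,0,0],0,-1],[[0,0,0],0,-1]]'
python3 -m pendant '[[[0,0,-4],0,-1],[[0,0,0],0,-1]]'
```

```text
time_s: 10.15
tcp_pos: [545.9, -51.4, 91.8]
eef_rot: [-0.468, 0.522, -0.517, 0.49]
wrist_force: [-0.5, 0.4, -2.4]
opening: 28.1
time_s: 10.4
tcp_pos: [547.3, -53.5, 88.2]
eef_rot: [-0.468, 0.521, -0.517, 0.492]
wrist_force: [-0.7, 1.2, -2.4]
opening: 27.8
time_s: 10.57
tcp_pos: [548.7, -53.9, 86.1]
eef_rot: [-0.469, 0.52, -0.516, 0.493]
wrist_force: [-1.1, -0.6, -1.5]
opening: 28.3
```

```bash
python3 -m pendant '[[[0,1,-7],0,-1],[[0,0,-2],0,-1]]'
python3 -m pendant '[[[0,0,-5],0,-1],[[0,0,-2],0,-1]]'
python3 -m pendant '[[[0,0,-4],0,-1],[[0,0,-2],0,-1]]'
```

```text
time_s: 10.73
tcp_pos: [549.9, -53.0, 78.1]
eef_rot: [-0.469, 0.519, -0.515, 0.494]
wrist_force: [0.0, 0.7, -2.3]
opening: 28.1
time_s: 10.9
tcp_pos: [550.1, -52.7, 70.7]
eef_rot: [-0.47, 0.519, -0.515, 0.494]
wrist_force: [-0.3, -0.6, -1.3]
opening: 27.7
time_s: 11.07
tcp_pos: [550.6, -53.2, 69.6]
eef_rot: [-0.468, 0.521, -0.514, 0.495]
wrist_force: [-4.7, -0.6, 14.2]
opening: 27.7
```

```bash
python3 -m pendant '[[[0,0,1],0,0],[[0,0,0],0,0.1],[[0,0,0],0,0.1],[[0,0,0],0,0.1]]'
python3 -m pendant '[[[0,0,15],0,0.1],[[0,0,40],0,0.1],[[0,0,40],0,0.1],[[0,0,40],0,0.1],[[0,0,40],0,0.1]]'
python3 - <<'E'
from h import *
from scipy.spatial.transform import Rotation as Ro
o=monitor.get_obs();q=o['eef_rot'];M=Ro.from_quat([*q[1:],q[0]]).as_matrix();print(o['tcp_pos'],M.round(3),o['opening'])
a=[]
for n in('side','scene'):
    p,d=vision.capture(n);np.savez(n+'5.npz',p=p,d=d)
    b={'side':(200,90,330,260),'scene':(190,120,320,290)}[n]
    a.append(cv2.resize(p[b[1]:b[3],b[0]:b[2],::-1],(390,510)))
cv2.imwrite('pics/g5.png',np.hstack(a))
E
```

```text
time_s: 11.4
tcp_pos: [551.9, -52.7, 71.9]
eef_rot: [-0.469, 0.52, -0.513, 0.496]
wrist_force: [0.2, 0.8, -0.8]
opening: 47.3
time_s: 11.82
tcp_pos: [543.3, -53.0, 241.4]
eef_rot: [-0.464, 0.526, -0.52, 0.488]
wrist_force: [1.0, 0.6, -0.9]
opening: 46.9
[543.29301906 -53.02543848 241.36671366] [[-0.017 -0.094  0.995]
 [-0.999 -0.029 -0.02 ]
 [ 0.031 -0.995 -0.094]] 46.89081138436022
```

View pics/g5.png

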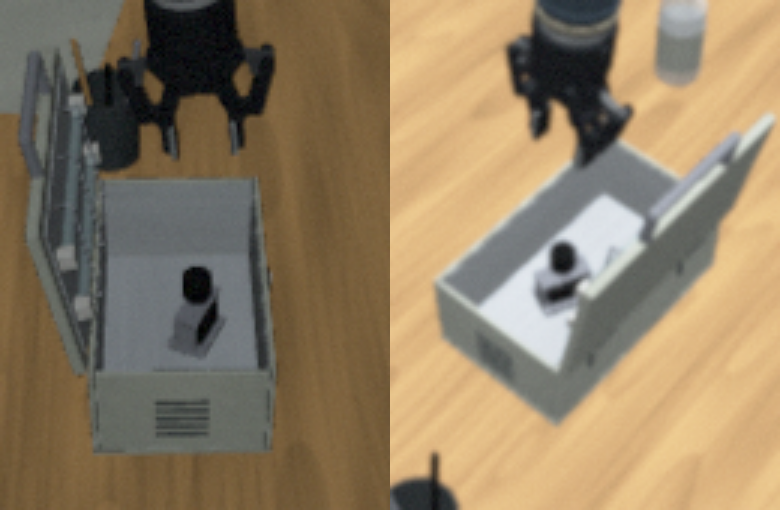

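The crops show the stamp upright on the box floor and the lid wide open. Next I find the bar and regrasp it.

```bash
python3 -m pendant '[[[0,0,40],0,0.1],[[0,0,40],0,0.1],[[0,0,40],0,0.1],[[0,0,40],0,0.1],[[30,0,10],0,0.1]]'
python3 -m pendant '[[[38,2,0],0,0.1],[[38,0,0],0,0.1],[[38,0,0],0,0.1],[[0,0,0],0,0.1]]'
python3 - <<'E'
from h import *
for n in('side','scene'):
    z=np.load(n+'5.npz');P=cloud(n,z['d']);X,Y,Z=P[...,0],P[...,1],P[...,2]
    m=(Z>290)&(Z<340)&(X>640)&(X<740)&(abs(Y+45)<60);print(n,m.sum(),np.percentile(P[m],[2,50,98],axis=0).round(1))
o=monitor.get_obs();print(o['tcp_pos'])
C=cal('wrist');p,d=vision.capture('wrist');np.savez('w6.npz',p=p,d=d);cv2.imwrite('pics/w6.png',p[...,::-1])
P=cloud('wrist',d,C);X,Y,Z=P[...,0],P[...,1],P[...,2]
m=(Z>290)&(Z<340)&(X>640)&(X<740)&(d>0)
for y in range(-100,40,20):
    s=m&(abs(Y-y)<5)
    if s.any():print(y,s.sum(),np.percentile(X[s],[2,98]).round(1),np.percentile(Z[s],[2,98]).round(1))
E
```

```text
time_s: 12.33
tcp_pos: [570.7, -53.1, 415.7]
eef_rot: [-0.464, 0.525, -0.518, 0.491]
wrist_force: [1.4, 1.3, 1.7]
opening: 46.7
time_s: 12.67
tcp_pos: [693.4, -52.7, 416.5]
eef_rot: [-0.464, 0.522, -0.517, 0.495]
wrist_force: [-1.6, -0.8, -3.2]
opening: 46.8
side 144 [[ 685.2 -102.6  293.8]
 [ 693.1  -46.5  319.3]
 [ 700.3   13.1  321.9]]
scene 192 [[ 689.9 -104.4  297. ]
 [ 697.4  -50.2  321.5]
 [ 701.8   14.4  324.9]]
[693.36857501 -52.67577651 416.49604603]
-100 158 [683.3 698.7] [290.7 322.7]
-80 136 [688.2 698.9] [318.  322.8]
-60 140 [688.6 699. ] [318.  323.1]
-40 157 [689.1 700. ] [316.8 322.9]
-20 182 [688.5 700.1] [316.7 323.1]
0 191 [688.9 700.3] [317.1 322.7]
20 192 [685.4 700.4] [293.4 322.6]
```

View pics/w6.png

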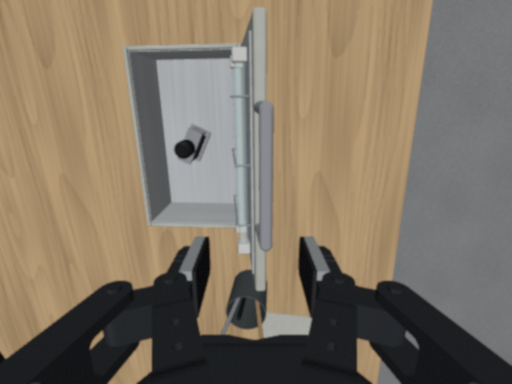

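The wrist view shows the bar at (266,175) running vertically between the fingers, and the stamp upright at (188,147). Now descend.

```bash
python3 -m pendant '[[[-1,7,-30],0,0.1],[[0,0,-30],0,0.1],[[0,0,0],0,0.1]]'
python3 -m pendant '[[[0,0,-25],0,0.1],[[0,0,-20],0,0.1],[[0,0,0],0,0.1]]'
```

```text
time_s: 12.97
tcp_pos: [690.1, -44.5, 354.7]
eef_rot: [-0.464, 0.522, -0.517, 0.494]
wrist_force: [-0.5, -0.7, -1.2]
opening: 46.9
time_s: 13.22
tcp_pos: [688.2, -44.5, 311.2]
eef_rot: [-0.464, 0.523, -0.516, 0.495]
wrist_force: [-0.9, -0.5, 0.1]
opening: 47.4
```

```bash
python3 -m pendant '[[[4,0,-13],0,0.1],[[0,0,0],0,0.1]]'
python3 -m pendant '[[[0,0,0],0,-1],[[0,0,0],0,-1],[[0,0,0],0,-1],[[0,0,0],0,-1],[[0,0,0],0,-1]]'
```

```text
time_s: 13.38
tcp_pos: [692.3, -45.0, 300.4]
eef_rot: [-0.464, 0.522, -0.516, 0.496]
wrist_force: [0.1, -0.1, -1.3]
opening: 47.1
time_s: 13.8
tcp_pos: [693.8, -44.9, 304.7]
eef_rot: [-0.466, 0.52, -0.514, 0.497]
wrist_force: [0.8, 0.7, -3.0]
opening: 9.9
```

```bash
python3 -m pendant '[[[-22,0,3],0,-1],[[-26,0,1],0,-1],[[-24,1,-1],0,-1],[[0,0,0],0,-1]]'
```

```text
time_s: 14.13
tcp_pos: [626.2, -43.8, 309.2]
eef_rot: [-0.471, 0.516, -0.51, 0.501]
wrist_force: [0.6, 1.0, -5.5]
opening: 9.5
```

```bash
python3 -m pendant '[[[-22,0,-6],0,-1],[[-21,0,-7],0,-1],[[0,0,0],0,-1]]'
python3 -m pendant '[[[-17,0,-9],0,-1],[[-12,0,-7],0,-1],[[0,0,0],0,-1],[[0,0,0],0,-1]]'
```

```text
time_s: 14.38
tcp_pos: [588.1, -43.2, 301.7]
eef_rot: [-0.476, 0.512, -0.506, 0.506]
wrist_force: [2.3, -0.3, -9.6]
opening: 9.4
time_s: 14.72
tcp_pos: [565.8, -42.7, 292.5]
eef_rot: [-0.48, 0.508, -0.502, 0.51]
wrist_force: [1.5, -0.4, -1.7]
opening: 9.0
```

```bash
python3 -m pendant '[[[-14,0,-8],0,-1],[[-12,0,-7],0,-1],[[0,0,0],0,-1],[[0,0,0],0,-1],[[0,0,0],0,-1]]'
python3 - <<'E'
from h import *
o=monitor.get_obs();print(o['tcp_pos'],o['wrist_force'],o['joint_vel'])
for n in('side','scene'):
    p,d=vision.capture(n);P=cloud(n,d);X,Y,Z=P[...,0],P[...,1],P[...,2]
    # lid surface points away from the gripper, fit slope
    m=(Z>135)&(Z<275)&(X>545)&(X<670)&(abs(abs(Y+45)-105)<25)&(d>0);s=P[m]
    if len(s)>20:
        l=cv2.fitLine(np.float32(s[:,[0,2]]),cv2.DIST_HUBER,0,.01,.01).ravel();print(n,len(s),l.round(3),np.arctan(abs(l[1]/l[0])))
    if n=='scene':cv2.imwrite('pics/e7.png',p[...,::-1])
E
```

```text
time_s: 15.13
tcp_pos: [547.9, -42.6, 282.7]
eef_rot: [-0.482, 0.505, -0.5, 0.512]
wrist_force: [-0.4, -0.5, 1.6]
opening: 9.6
[547.90581697 -42.55141278 282.66030324] [-0.37791691 -0.48148386  1.61273329] [-0.00857701  0.01417324  0.0031066  -0.03727144  0.0042886   0.01918512
 -0.00130924]
side 664 [ 5.28000e-01 -8.49000e-01  6.10055e+02  2.01815e+02] 1.0148515
scene 1341 [ 5.28000e-01 -8.49000e-01  6.10310e+02  2.02752e+02] 1.014532
```

View pics/e7.png

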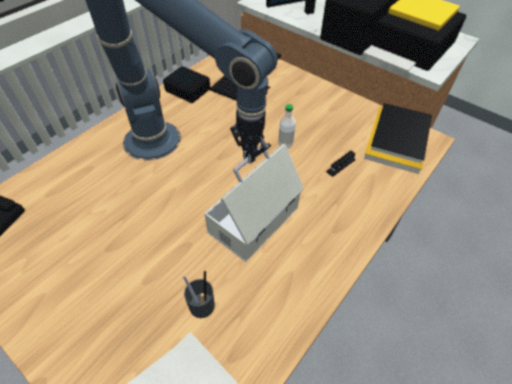

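Run:
```python
from h import *
p,d=vision.capture('side')
P=cloud('side',d);X,Y,Z=P[...,0],P[...,1],P[...,2]
m=(Z>135)&(Z<275)&(X>545)&(X<670)&(abs(abs(Y+45)-105)<25)&(d>0);l=cv2.fitLine(np.float32(P[m][:,[0,2]]),2,0,.01,.01).ravel();print(np.arctan(abs(l[1]/l[0])))
m=(Z>60)&(Z<100)&(p.max(2)<60)&(np.hypot(X-550,Y+45)<50);print('knob',m.sum(),np.percentile(P[m],[2,50,98],axis=0).round(1) if m.any() else 0)
o=monitor.get_obs();print(o['tcp_pos'],o['opening'],o['time_s'],np.abs(o['joint_vel']).max(),o['wrist_force'])
cv2.imwrite('pics/s7.png',cv2.resize(p[90:260,190:340,::-1],(450,510)))
```

```text
1.0145243
knob 107 [[535.2 -62.3  66.1]
 [550.  -42.   87.7]
 [561.9 -35.9  96.4]]
[547.89740873 -42.52583482 282.6541588 ] 9.328924617729191 15.2833 0.01050618461020744 [-1.27424423 -0.47604494  1.64554173]
```

View pics/s7.png

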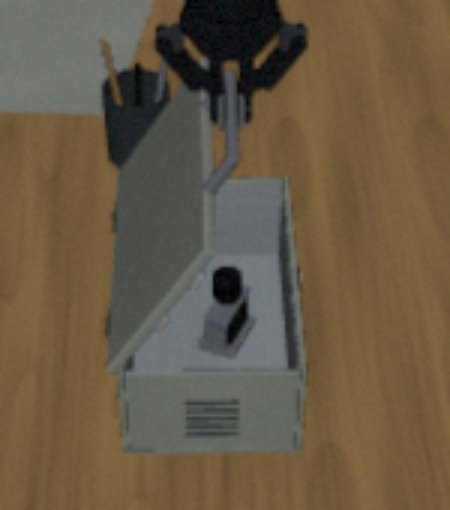

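The scene view shows the lid part-open with the fingers on its bar at (248,158), and the bottle, stapler and pen pot where they were. The side crop shows the stamp upright on the floor at (228,310), with the bar between the fingers at (230,90). The lid reads 1.015 rad in both views and is at rest, so I'm handing in.

```bash
python3 -c "
from bench import sign_off
print(sign_off())"
```

```text
the job is handed in; nothing more can be done
None
```

The job is handed in at about 15 s on the robot's clock; `sign_off` gives no verdict. I swung the lid past its balance point and released it, and it stayed wide open. I then set the stamp on the box floor and let go. Last, I took the handle again and brought the lid back, and I am still holding it.

**Last checks:**
- **Lid:** it measured about 1.015 rad in both the side and scene cameras, inside the 0.85–1.11 band. A second side reading was the same, with the arm practically still.
- **Grip:** the fingers are closed on the bar, with an opening of about 9.5 mm on a bar of nominally 12 mm. I estimate the bar slid about 3–5 mm towards the fingertips on the way back, but the hold was steady.
- **Stamp:** it stands upright on the box floor, clear of the lid, with its knob near x 550, y −42 mm. I judged the upright stance by eye and did not measure the tilt.
- **Bottle, stapler and pen pot:** they look unmoved in the final scene picture, but I did not measure them again.

**What did not go to plan:** the tool's tilt drifted by up to about 6° during the moves. The gripper also rose about 10 mm as it closed on the stamp's knob, so it held the knob higher than intended. At the set-down the wrist force reached about 14 N, well below the limit.

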